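# Stand the mortar over the board's hidden crosspiece

### The job

The springy slatted board on the ledge has one hidden crosspiece under it, somewhere along its length. With closed fingertips press gently along the board until you feel where it stops giving; then pick up the grey stone mortar and set it down gently, upright, over that crosspiece, about midway between the board's two long edges, so that it stands level and the slats do not sink under it. Never let it down on a place that gives, never push hard, and leave the other things where they are.

Things in the scene. Friction and masses are not known exactly. Their poses are not given: they have to be found in the camera images.
- board: Slatted wooden board in a low fixed frame on the ledge, 148 mm wide (its x), 328 mm long (its y). Origin: centre of its underside, on the ledge; z up. 22 slats, each 131 mm long (along x) and 14 mm wide with rounded edges, lie side by side from y = -154 to +154 mm, tops flush, 26.6 mm above the origin (frame 1 mm lower). Pressing or setting down with more than 40 N counts as too hard.
- slats_top (a point): Middle of the slats' top face. Each slat gives straight down, up to 12 mm, on a soft spring of about 0.14 N per mm, starting at 0.2 N; a fingertip bears on 2 or 3 slats, the mortar on 5 or 6 (soft ones let it sink 5 to 12 mm). Under them is one thing more, the hidden crosspiece: see the next entry.
- slats_end (a point): Middle of the slats' top face at the board's +y end (y = 154 mm). The hidden crosspiece, 14 mm wide, runs under the slats along the board's x, its centre anywhere from y = -115 to +115 mm. The slats over it (nearly always two neighbours) stop dead after about 0.6 mm. To stand level the mortar's axis must be over these firm slats, best over the middle of them.
- mortar_mid (a point): Stone mortar, a grey cup 85 mm high: round wall 60 mm in outer diameter, 7 mm thick, on a round flat foot 72 mm in diameter, 12 mm high; 0.5 to 0.75 kg. It stands on the ledge to the left or right of the board. This point: on its axis, half-way up, 42.5 mm above its underside; z is its axis. Grip it across the wall from above, fingertips 25 to 35 mm above its underside.
- jar: Bystander: glass jar with steel lid, 62 mm in diameter, 95 mm high, on the other side of the board from the mortar. Origin: centre of its underside.
- scraper: Bystander: yellow plastic scraper, 220 mm long, 60 mm wide, 14 mm thick, lying on the right, nearer the robot than the board. Origin: middle of its underside.
- spoon_rest: Bystander: stainless spoon rest, tray 90 x 140 x 14 mm, beyond the board. Origin: centre of its underside.
- salt_bowl: Bystander: white bowl, 90 mm across, 40 mm high, beyond the board. Origin: centre of its underside.
- clay_cup: Bystander: clay cup, 72 mm across, 75 mm high, beyond the board. Origin: centre of its underside.
Not all that is in view belongs to the job. What is shaped like the part that bears mortar_mid but blue is not meant.

How it is judged:
On the way, in this order (a step that is already met when the one before it is completed fails the run):
1. the fingertips have pressed on the board with more than 2 N, before the mortar is moved (contact force between the fingers and board above 2 N and distance of mortar_mid from where it was at the start of the episode below 0.01 m), for 0.1 s.
2. the mortar has been lifted clear (height (world z) of mortar_mid above 0.085 m), for 0.2 s.
At the end, for the whole second after the job is handed in: The mortar stands released and still on the slats over the crosspiece: its axis within 25 mm of the board's centre line (half-way between the long edges) and within 140 mm of its middle lengthwise, its underside within 2.5 mm of the unloaded slat tops, leaning less than 0.04 rad (x of mortar_mid in the frame of board between -0.025 and 0.025 m and y of mortar_mid in the frame of board between -0.14 and 0.14 m and z of mortar_mid in the frame of board between 0.0666 and 0.0716 m and angle between mortar_mid's own z axis and vertical below 0.04 rad and linear speed of mortar below 0.01 m/s); the robot touches nothing.
It fails at once if fingers press the board with more than 40 N (contact force between the fingers and board above 40 N).
It fails at once if the mortar bears on the board with more than 40 N (contact force between mortar and board above 40 N).
It fails at once if the mortar is let down on a place that gives (sinks more than 4 mm into the slats) (x of mortar_mid in the frame of board between -0.06 and 0.06 m and y of mortar_mid in the frame of board between -0.15 and 0.15 m and z of mortar_mid in the frame of board below 0.0651 m).
It fails at once if the mortar is tipped by more than 0.5 rad (angle between mortar_mid's own z axis and vertical above 0.5 rad).
It fails at once if a bystander is moved by more than 20 mm (distance of any of jar, scraper, spoon_rest, salt_bowl, clay_cup from where it was at the start of the episode above 0.02 m).
It also fails if it takes over 72 s, if anything falls off the work surface, if the arm or the gripper's body presses on something with over 40 N, if the wrist force passes 120 N, or if a joint passes its speed limit or range.

### The arm

A 6-joint arm with a two-finger parallel gripper is mounted at the origin on the work surface. World frame = base frame: x ahead of the robot, y to its left, z up, the work surface at z = 0. Lengths are in m, angles in rad, forces in N, time in s.
With the tool pointing down it reaches from about 0.375 to 0.9 m from the base axis. Payload 3.1 kg.
Tool frame: the origin (TCP) lies at the very end of the fingers, on their centre line; the grasp point (between the pads) lies robot.grasp_offset behind it (robot.grasp_offset is the distance from the TCP to the grasp point, in m); z points along the fingers, y is the direction in which the jaws open and shut (so a half turn about z gives the same grasp; the last joint's range is limited). The gripper opens to 87 mm and grips with 3 to 60 N. Pads are 19 mm wide; open, the fingers measure 117 mm over their backs; the gripper's body (75 mm by 190 mm) begins 51 mm behind the grasp point.
Start: joints at [1.133, 0.527, 1.433, -0, 1.181, -0.178], TCP at [0.161, 0.604, 0.223] pointing down, gripper open.
Joint ranges: [-3.08, 3.08], [-0.75, 2.2], [0.22, 2.44], [-1.43, 4.57], [0, 2.65], [-2.85, 2.85]. Speed limits (rad/s): [2.79, 2.79, 3.14, 3.14, 3.14, 3.14].

### API

Orientations are given as a unit quaternion [x, y, z, w].
In Python, from rig import robot gives the robot as it stands.
- The arm moves only by the tool drive_tool, never from a script. Its argument "targets" is one flat list of numbers, 6 for each row, row after row: the shift along the tool's x, y, z in cm, then the turn, a rotation vector about the tool's x, y, z in degrees. A call has 1 to 12 rows; each row is the pose to reach, as a shift and turn from the pose commanded when the call began, along the tool's axes at that moment; what a row does not reach only later rows make up. A row lasts 1/12 s, in which the tool goes at most 41.7 mm and 7.16 degrees, less where a joint would pass 70% of its speed; a pose out of reach is approached as far as the arm can. A call with a gripper value outside its range is refused whole. "grip" is the gripper command: -1 is fully open, 1 is shut, values between are in proportion, set as the call begins (left out, the last holds). The fingers move at their own pace and stop on an object; "squeeze" is the grip in N (left out, the last holds). Time passes only in rows, so rows that repeat a pose let the fingers close. It gives the time, the measured TCP pose, the force and the opening at its end, in the units of the state.
- robot.get_obs(): the state, without advancing time (a new reading comes with each control period).
- robot.camera(name): name is "scene" or "side" or "wrist"; returns (picture, depth): 400x640x3 uint8, red, green, blue; 400x640 float32, m along the optical axis (not along the pixel's ray), 0 where there is no reading.
- robot.calibration(name): a dict with "mtx" (3x3 intrinsics, pixels), "distortion" ([k1, k2, p1, p2, k3] as OpenCV has them; the pictures are not rectified), "R" (3x3) and "t" (3): a world point X has camera coordinates R X + t; the wrist camera has in their place "hand_eye" (4x4, takes a point from camera to tool coordinates, whose origin is the TCP and whose axes are the flange's). Camera axes: x right, y down, z forward; pixel columns grow to the right and rows downward; lengths in m; the calibration is good to about 2 mm. A picture is of the moment at which its call begins: read the wrist's pose just before it. calibration takes no time and is no camera call.
- robot.hand_in(): hands the job in, once; it reports no verdict.
The state is a dict: "time": time; "q": joint angles; "joint_velocities": joint speeds; "joint_torque": joint torques, N m; "position": TCP position; "tool_rot": TCP orientation; "ft_force": force on the tool from outside, world axes, zero at the start; "moment": the same for the moment, N m; "grip_width": finger opening in m.
Only numpy, scipy, OpenCV 4.12 (cv2) and the standard library are available. Lean on these libraries where they do the work, as an engineer would, in place of code of your own. Each camera call takes 0.05 s, during which the arm holds its last target.

## Working session

There is one attempt and no reset: what is moved stays moved. The work goes in short steps, Python scripts to look and compute and a tool call to move; the robot and the scene stay as the last step left them, time stands still between calls to the robot, and variables do not carry over. Pictures are saved under pics/ and viewed, and the job is handed in when it is done.

Besides the shell and the picture viewer there is one more tool, called after "Emit:" as name(argument=value, ...) on one line, values as JSON. drive_tool: Moves the arm, as the interface text tells. Its arguments: {"type":"object","properties":{"targets":{"type":"array","items":{"type":"number"}},"grip":{"type":"number"},"squeeze":{"type":"number"}},"required":["targets"]}

```bash
ls; mkdir -p pics; python3 - <<'E'
from rig import robot
import cv2,numpy as np
o=robot.get_obs();print(o); print(robot.grasp_offset)
for n in ["scene","side"]:
    p,d=robot.camera(n); cv2.imwrite(f"pics/{n}0.png",p[:,:,::-1]); np.savez(f"{n}0.npz",p=p,d=d)
    c=robot.calibration(n); print(n,c)
print(robot.calibration("wrist"))
E
```

```text
pics
{'time': 0.0, 'q': array([ 1.13249013e+00,  5.28491719e-01,  1.43389370e+00, -1.06926411e-05,
        1.18136072e+00, -1.78504653e-01]), 'joint_velocities': array([ 0.0004568 ,  0.00173059, -0.00232478,  0.00229098,  0.00104053,
        0.00117012]), 'joint_torque': array([-4.52605200e-04, -4.40040958e+01, -1.76593405e+01,  6.32269029e-02,
        5.83365757e-02, -1.78393720e-04]), 'position': array([0.16022216, 0.60336895, 0.22155865]), 'tool_rot': array([ 1.29533658e-01,  9.91574441e-01, -1.02744183e-03, -3.22123731e-04]), 'ft_force': array([-0.80096446, -0.408125  , -0.87320297]), 'moment': array([ 0.02900045,  0.05071584, -0.00618235]), 'grip_width': 0.08720312260051404}
0.0187
scene {'mtx': array([[474.34929262,   0.        , 332.73982941],
       [  0.        , 474.34929262, 203.033938  ],
       [  0.        ,   0.        ,   1.        ]]), 'distortion': array([-0.13946945,  0.        ,  0.        ,  0.        ,  0.        ]), 'R': array([[-0.14013782,  0.99011104, -0.00644321],
       [ 0.68684177,  0.09252259, -0.72089386],
       [-0.71316883, -0.10544996, -0.69301553]
[... 411 characters left out ...]
],
       [ 0.32431258,  0.69728925, -0.63922535]]), 't': array([-0.53173467,  0.23693154,  1.09777349])}
{'mtx': array([[359.2262208 ,   0.        , 317.38515563],
       [  0.        , 359.2262208 , 200.36277389],
       [  0.        ,   0.        ,   1.        ]]), 'distortion': array([0.0108232, 0.       , 0.       , 0.       , 0.       ]), 'hand_eye': array([[ 4.14999084e-04, -9.56806010e-01, -2.90726827e-01,
         7.92120979e-02],
       [ 9.99999770e-01,  2.41154748e-04,  6.33793168e-04,
         1.59235465e-04],
       [-5.36306958e-04, -2.90727023e-01,  9.56805890e-01,
        -1.61927003e-01],
       [ 0.00000000e+00,  0.00000000e+00,  0.00000000e+00,
         1.00000000e+00]])}
```

View pics/scene0.png

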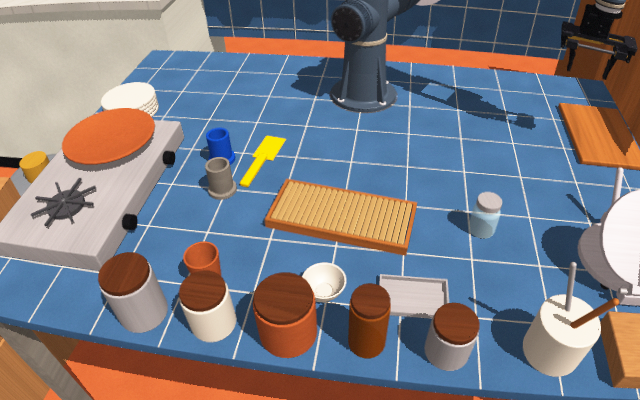

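View pics/side0.png

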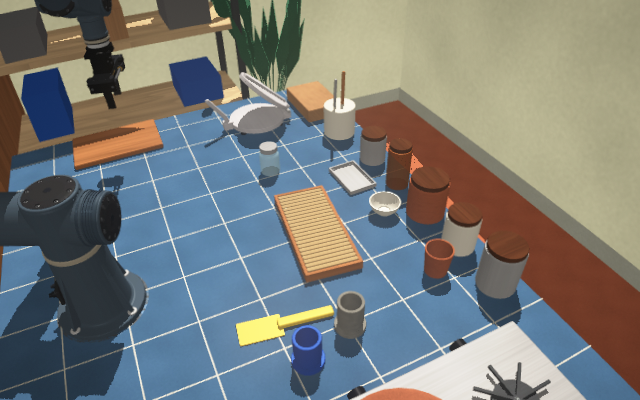

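Could be taken for the mortar: the grey cup at scene (219,178) / side (350,314), the blue cup at scene (219,145) / side (307,350), and the clay cup at scene (201,260). By its description the mortar is the grey one. I'll check it in a crop and measure.

```bash
cat > h.py <<'E'
import numpy as np,cv2
from rig import robot
def ray(n,uv):
    c=robot.calibration(n); u=cv2.undistortPoints(np.array(uv,float).reshape(-1,1,2),c["mtx"],c["distortion"]).reshape(-1,2)
    R,t=np.array(c["R"]),np.array(c["t"]); d=np.c_[u,np.ones(len(u))]@R; return -R.T@t,d
def onplane(n,uv,z):
    C,d=ray(n,uv); return C+d*((z-C[2])/d[:,2])[:,None]
def cloud(n,mask,dep):
    v,u=np.nonzero(mask&(dep>0)); C,d=ray(n,np.c_[u,v]); return C+d*dep[v,u][:,None]
E
python3 - <<'E'
from h import *
S={n:np.load(f"{n}0.npz") for n in("scene","side")}
a=S["scene"]["p"][120:210,170:300,::-1]; b=S["side"]["p"][270:390,220:400,::-1]
a=cv2.resize(a,(390,270));b=cv2.resize(b,(405,270)); cv2.imwrite("pics/crop.png",np.hstack([a,b]))
for n in S:
    p,d=S[n]["p"],S[n]["d"]; hsv=cv2.cvtColor(p,cv2.COLOR_RGB2HSV)
    # board
    x0,y0,x1,y1=(255,170,425,255) if n=="scene" else (265,175,370,290)
    m=np.zeros(d.shape,bool); m[y0:y1,x0:x1]=1
    wood=m&(hsv[...,0]<28)&(hsv[...,1]>60)
    P=cloud(n,wood,d); s=(P[:,2]>.018)&(P[:,2]<.035); Q=P[s]
    r=cv2.minAreaRect(Q[:,:2].astype(np.float32)*1000); print(n,"board",r,np.median(Q[:,2]))
    # mortar: grey
    x0,y0,x1,y1=(195,150,245,205) if n=="scene" else (325,282,380,345)
    m=np.zeros(d.shape,bool); m[y0:y1,x0:x1]=1
    g=m&(hsv[...,1]<110)&~((hsv[...,0]>90)&(hsv[...,1]>70))
    P=cloud(n,g,d); s=P[:,2]>.015
    print("mortar top z",np.percentile(P[:,2],[50,99]))
    for lo,hi in((.08,.09),(.02,.075)):
        Q=P[(P[:,2]>lo)&(P[:,2]<hi)]
        (c,rr)=cv2.minEnclosingCircle(Q[:,:2].astype(np.float32)*1000); print(lo,len(Q),c,rr)
E
```

```text
scene board ((563.7179565429688, 2.2494354248046875), (329.75634765625, 155.75808715820312), 82.33574676513672) 0.02604225637083396
mortar top z [0.04685856 0.08694628]
0.08 180 (506.87969970703125, -308.0487365722656) 30.810075759887695
0.02 528 (507.4361877441406, -306.4971618652344) 31.316194534301758
side board ((563.1162109375, 4.303985595703125), (336.3385009765625, 150.13876342773438), 82.29891967773438) 0.026037551045995255
mortar top z [0.0437797  0.08704185]
0.08 249 (505.0006408691406, -309.429443359375) 30.550172805786133
0.02 634 (504.1427917480469, -311.0415344238281) 29.485767364501953
```

View pics/crop.png

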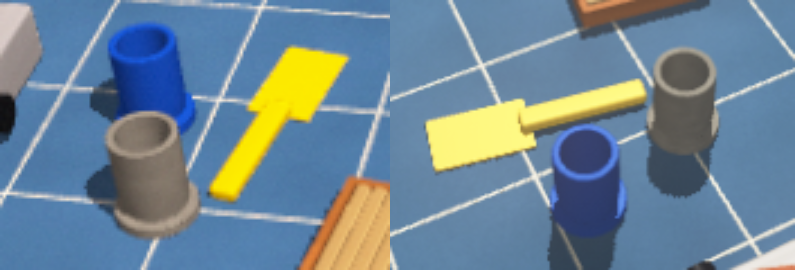

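The crop confirms the grey footed cup. The scraper handle and the blue cup stand close to it. Next I'll locate the neighbours and set up a planning helper.

```bash
cat >> h.py <<'E'
from scipy.spatial.transform import Rotation as Ro
BC=np.array([.5634,.0033]); BY=np.array([np.cos(np.radians(82.32)),np.sin(np.radians(82.32))]); BX=np.array([BY[1],-BY[0]])
def bpos(y,x=0): return BC+y*BY+x*BX
def toolR(yawdeg): # tool y at this world angle, z down
    a=np.radians(yawdeg); y=np.array([np.cos(a),np.sin(a),0]); z=np.array([0,0,-1.]); return Ro.from_matrix(np.c_[np.cross(y,z),y,z])
def plan(p0,R0,p1,R1):
    return np.round(R0.inv().apply(np.array(p1)-p0)*100,2), np.round((R0.inv()*R1).as_rotvec(degrees=True),2)
E
python3 - <<'E'
from h import *
S={n:np.load(f"{n}0.npz") for n in("scene","side")}
p,d=S["scene"]["p"],S["scene"]["d"]; hsv=cv2.cvtColor(p,cv2.COLOR_RGB2HSV)
def rep(nm,box,f):
    x0,y0,x1,y1=box; m=np.zeros(d.shape,bool); m[y0:y1,x0:x1]=1
    P=cloud("scene",m&f,d); P=P[P[:,2]>.008]; print(nm,P.min(0).round(3),P.max(0).round(3))
rep("blue",(203,125,240,168),np.ones(d.shape,bool)); 
rep("scraper",(238,130,290,190),(hsv[...,0]>20)&(hsv[...,0]<35)&(hsv[...,1]>150))
rep("jar",(465,190,505,240),np.ones(d.shape,bool))
o=robot.get_obs(); R0=Ro.from_quat(o["tool_rot"]); print(R0.as_matrix().round(3))
p0=np.array([.161,.604,.223]); Rn=toolR(75.1)
print(plan(p0,Rn,[*bpos(.1),.16],Rn),plan(p0,Rn,[*bpos(.1),.06],toolR(-7.68)))
E
```

```text
blue [ 0.235 -0.383  0.009] [ 0.524 -0.279  0.09 ]
scraper [ 0.28  -0.267  0.008] [ 0.491 -0.209  0.018]
jar [0.528 0.296 0.008] [0.59  0.359 0.1  ]
[[-0.966  0.257 -0.001]
 [ 0.257  0.966 -0.002]
 [ 0.    -0.002 -1.   ]]
(array([-53.08, -37.78,   6.3 ]), array([0., 0., 0.])) (array([-53.08, -37.78,  16.3 ]), array([ 0.  ,  0.  , 82.78]))
```

Emit:
drive_tool(targets=[-2, -1.4, 0.2, 0, 0, 3, -5, -3.5, 0.6, 0, 0, 8, -8, -5.7, 0.95, 0, 0, 12.5, -11, -7.8, 1.3, 0, 0, 17, -14, -10, 1.65, 0, 0, 21.5, -17, -12.1, 2, 0, 0, 26, -20, -14.2, 2.35, 0, 0, 31, -23, -16.4, 2.7, 0, 0, 36, -26, -18.5, 3.1, 0, 0, 41, -29, -20.6, 3.4, 0, 0, 45, -31, -22.1, 3.7, 0, 0, 48, -32, -22.8, 3.8, 0, 0, 50], grip=1, squeeze=10)

```text
time: 1.1
position: [0.4129, 0.2989, 0.1839]
tool_rot: [0.539, 0.842, -0.001, 0.0]
ft_force: [-0.4, -0.2, 0.2]
grip_width: 0.0155
```

```bash
python3 - <<'E'
from h import *
p0=np.array([.161,.604,.223])+toolR(75.1).apply([-.32,-.228,.038]); print(p0)
o=robot.get_obs(); print(o["position"],Ro.from_quat(o["tool_rot"]).as_matrix()[:,1],o["q"])
print(plan(p0,toolR(25.1),[*bpos(.1),.05],toolR(-7.68)))
E
```

```text
[0.41161407 0.30138376 0.185     ]
[0.41289007 0.29891262 0.18394745] [ 9.07833836e-01  4.19329327e-01 -8.00774778e-04] [ 4.07546660e-01  4.28412409e-01  1.75920637e+00 -8.89882747e-04
  9.54756808e-01 -2.46457388e-02]
(array([-25.02,   6.51,  13.5 ]), array([ 0.  ,  0.  , 32.78]))
```

Emit:
drive_tool(targets=[-2, 0.5, 0.5, 0, 0, 3, -5, 1.3, 1.5, 0, 0, 7, -8, 2.1, 2.5, 0, 0, 11, -11, 2.9, 3.5, 0, 0, 15, -14, 3.6, 4.5, 0, 0, 19, -17, 4.4, 6, 0, 0, 23, -20, 5.2, 7.5, 0, 0, 27, -22.5, 5.9, 9.5, 0, 0, 30, -24.5, 6.4, 11.5, 0, 0, 32, -25, 6.5, 13, 0, 0, 32.8, -25, 6.5, 13.5, 0, 0, 32.8, -25, 6.5, 13.5, 0, 0, 32.8])

```text
time: 2.1
position: [0.5745, 0.1032, 0.0479]
tool_rot: [0.753, 0.658, -0.002, -0.002]
ft_force: [0.1, -0.1, 0.2]
grip_width: 0.0003
```

```bash
python3 - <<'E'
from h import *
p0=np.array([.161,.604,.223])+toolR(75.1).apply([-.32,-.228,.038]); p0=p0+toolR(25.1).apply([-.25,.065,.135]);print("cmd",p0)
p,d=robot.camera("scene"); cv2.imwrite("pics/s1.png",cv2.resize(p[120:280,230:450,::-1],(770,560)))
o=robot.get_obs(); print(o["time"],o["position"],o["ft_force"],Ro.from_quat(o["tool_rot"]).as_matrix().round(4))
e=o["position"][:2]-BC; print("board x,y",e@BX,e@BY)
E
```

```text
cmd [0.5765259  0.10256452 0.05      ]
2.15 [0.57490501 0.10358492 0.04897319] [0.49124427 0.38341695 0.13904864] [[ 1.328e-01  9.911e-01 -2.700e-03]
 [ 9.911e-01 -1.328e-01  4.000e-04]
 [ 0.000e+00 -2.700e-03 -1.000e+00]]
board x,y -0.002000297474957396 0.10092289083120079
```

View pics/s1.png

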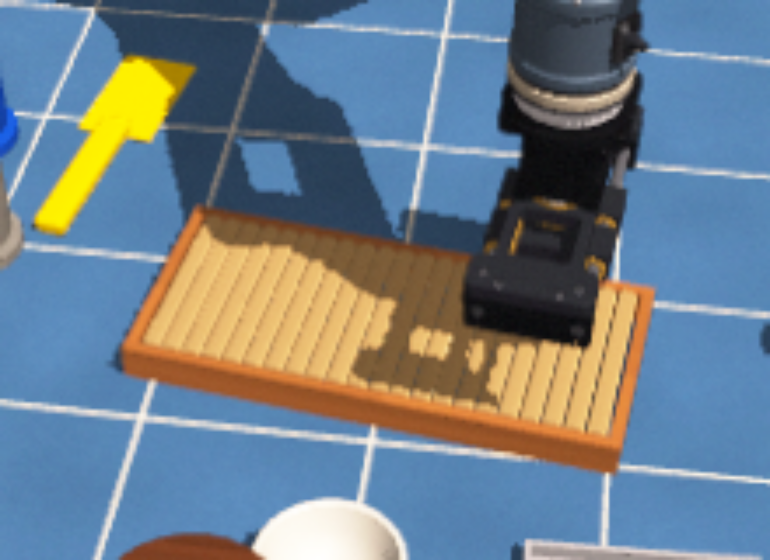

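The gripper is over the board's +y end. Descending gently for the first press.

Emit:
drive_tool(targets=[0, 0, 0.6, 0, 0, 0, 0, 0, 1.3, 0, 0, 0, 0, 0, 1.8, 0, 0, 0, 0, 0, 2, 0, 0, 0, 0, 0, 2.1, 0, 0, 0, 0, 0, 2.2, 0, 0, 0, 0, 0, 2.3, 0, 0, 0, 0, 0, 2.3, 0, 0, 0])

```text
time: 2.82
position: [0.5763, 0.1027, 0.0266]
tool_rot: [0.753, 0.658, 0.0, 0.0]
ft_force: [0.1, -0.0, 0.1]
grip_width: 0.0003
```

Emit:
drive_tool(targets=[0, 0, 0.05, 0, 0, 0, 0, 0, 0.1, 0, 0, 0, 0, 0, 0.1, 0, 0, 0])

```text
time: 3.07
position: [0.5763, 0.1027, 0.0264]
tool_rot: [0.753, 0.658, 0.0, 0.0]
ft_force: [-0.7, -0.2, 5.5]
grip_width: 0.0005
```

Emit:
drive_tool(targets=[0, 0, 0.05, 0, 0, 0, 0, 0, 0.1, 0, 0, 0, 0, 0, 0.1, 0, 0, 0])

```text
time: 3.32
position: [0.5763, 0.1027, 0.0264]
tool_rot: [0.753, 0.658, 0.0, 0.0]
ft_force: [-2.2, 0.5, 10.8]
grip_width: 0.0006
```

Emit:
drive_tool(targets=[0, 0, 0.05, 0, 0, 0, 0, 0, 0.1, 0, 0, 0, 0, 0, 0.1, 0, 0, 0])

```text
time: 3.57
position: [0.5763, 0.1027, 0.0263]
tool_rot: [0.753, 0.658, 0.0, 0.0]
ft_force: [-4.1, -0.2, 16.0]
grip_width: 0.0004
```

Firm already at board y≈+100. I'll probe nearby to find both edges of the firm stretch.

Emit:
drive_tool(targets=[0, 0, -0.5, 0, 0, 0, 0, 0, -1, 0, 0, 0, -1, 0, -1, 0, 0, 0, -2, 0, -1, 0, 0, 0, -3, 0, -1, 0, 0, 0, -3, 0, -1, 0, 0, 0, -3, 0, -0.5, 0, 0, 0, -3, 0, -0.2, 0, 0, 0, -3, 0, -0.1, 0, 0, 0, -3, 0, 0, 0, 0, 0, -3, 0, 0, 0, 0, 0, -3, 0, 0, 0, 0, 0])

```text
time: 4.57
position: [0.572, 0.0732, 0.0235]
tool_rot: [0.753, 0.658, -0.0, -0.0]
ft_force: [0.2, -1.1, 1.2]
grip_width: 0.0005
```

Emit:
drive_tool(targets=[0, 0, -0.5, 0, 0, 0, 0, 0, -1, 0, 0, 0, 1, 0, -1, 0, 0, 0, 1.5, 0, -1, 0, 0, 0, 1.5, 0, -1, 0, 0, 0, 1.5, 0, -1, 0, 0, 0, 1.5, 0, -0.5, 0, 0, 0, 1.5, 0, -0.2, 0, 0, 0, 1.5, 0, -0.1, 0, 0, 0, 1.5, 0, 0, 0, 0, 0, 1.5, 0, 0, 0, 0, 0, 1.5, 0, 0, 0, 0, 0])

```text
time: 5.57
position: [0.5743, 0.0879, 0.0262]
tool_rot: [0.753, 0.658, 0.0, 0.0]
ft_force: [-3.8, 1.2, 20.8]
grip_width: 0.0006
```

Emit:
drive_tool(targets=[0, 0, -0.5, 0, 0, 0, 0, 0, -1, 0, 0, 0, -0.7, 0, -1, 0, 0, 0, -0.7, 0, -1, 0, 0, 0, -0.7, 0, -0.6, 0, 0, 0, -0.7, 0, -0.3, 0, 0, 0, -0.7, 0, -0.2, 0, 0, 0, -0.7, 0, -0.1, 0, 0, 0, -0.7, 0, -0.1, 0, 0, 0, -0.7, 0, -0.1, 0, 0, 0])

```text
time: 6.4
position: [0.5731, 0.0805, 0.026]
tool_rot: [0.753, 0.658, -0.0, 0.0]
ft_force: [-2.4, -1.9, 15.3]
grip_width: 0.0009
```

Emit:
drive_tool(targets=[0, 0, -0.5, 0, 0, 0, 0, 0, -1, 0, 0, 0, 1.5, 0, -1, 0, 0, 0, 3.2, 0, -1, 0, 0, 0, 3.2, 0, -1, 0, 0, 0, 3.2, 0, -0.6, 0, 0, 0, 3.2, 0, -0.2, 0, 0, 0, 3.2, 0, -0.1, 0, 0, 0, 3.2, 0, 0, 0, 0, 0, 3.2, 0, 0, 0, 0, 0, 3.2, 0, 0, 0, 0, 0])

```text
time: 7.32
position: [0.5774, 0.1124, 0.0262]
tool_rot: [0.753, 0.658, 0.0, -0.0]
ft_force: [-2.8, 2.5, 15.0]
grip_width: 0.0003
```

Emit:
drive_tool(targets=[0, 0, -0.5, 0, 0, 0, 0, 0, -1, 0, 0, 0, 1.4, 0, -1, 0, 0, 0, 1.4, 0, -1, 0, 0, 0, 1.4, 0, -0.6, 0, 0, 0, 1.4, 0, -0.3, 0, 0, 0, 1.4, 0, -0.1, 0, 0, 0, 1.4, 0, 0, 0, 0, 0, 1.4, 0, 0, 0, 0, 0, 1.4, 0, 0, 0, 0, 0])

```text
time: 8.15
position: [0.579, 0.1264, 0.0243]
tool_rot: [0.753, 0.658, -0.0, -0.0]
ft_force: [-0.0, 0.9, 0.5]
grip_width: 0.0007
```

Emit:
drive_tool(targets=[0, 0, -0.5, 0, 0, 0, 0, 0, -1, 0, 0, 0, -0.6, 0, -1, 0, 0, 0, -0.6, 0, -1, 0, 0, 0, -0.6, 0, -0.6, 0, 0, 0, -0.6, 0, -0.3, 0, 0, 0, -0.6, 0, -0.1, 0, 0, 0, -0.6, 0, 0, 0, 0, 0, -0.6, 0, 0, 0, 0, 0, -0.6, 0, 0, 0, 0, 0])

```text
time: 8.98
position: [0.5786, 0.1204, 0.0257]
tool_rot: [0.753, 0.658, -0.0, 0.0]
ft_force: [-3.0, -0.9, 10.8]
grip_width: 0.0004
```

Emit:
drive_tool(targets=[0, 0, -0.5, 0, 0, 0, 0, 0, -1, 0, 0, 0, 0.3, 0, -1, 0, 0, 0, 0.3, 0, -1, 0, 0, 0, 0.3, 0, -0.6, 0, 0, 0, 0.3, 0, -0.3, 0, 0, 0, 0.3, 0, -0.1, 0, 0, 0, 0.3, 0, 0, 0, 0, 0, 0.3, 0, 0, 0, 0, 0, 0.3, 0, 0, 0, 0, 0])

```text
time: 9.82
position: [0.5787, 0.1237, 0.0244]
tool_rot: [0.753, 0.658, -0.0, -0.0]
ft_force: [-1.1, 1.6, 0.9]
grip_width: 0.0006
```

Emit:
drive_tool(targets=[0, 0, -0.5, 0, 0, 0, 0, 0, -1, 0, 0, 0, -1.6, 0, -1, 0, 0, 0, -3.2, 0, -1, 0, 0, 0, -4.7, 0, -1, 0, 0, 0, -4.7, 0, -1, 0, 0, 0, -4.7, 0, -0.6, 0, 0, 0, -4.7, 0, -0.3, 0, 0, 0, -4.7, 0, -0.1, 0, 0, 0, -4.7, 0, 0, 0, 0, 0, -4.7, 0, 0, 0, 0, 0, -4.7, 0, 0, 0, 0, 0])

```text
time: 10.82
position: [0.5728, 0.0774, 0.0247]
tool_rot: [0.753, 0.658, 0.0, 0.0]
ft_force: [-0.1, -1.1, 2.2]
grip_width: 0.0007
```

Firm between detection edges ≈76 and ≈119.5 on my board scale, so the centre is ≈+98 mm, right on a slat joint. Next the mortar: check the blue cup's clearance and go above it.

```bash
python3 - <<'E'
from h import *
for n,box in(("scene",(203,120,240,170)),("side",(288,320,330,378))):
    S=np.load(n+"0.npz");p,d=S["p"],S["d"]; hsv=cv2.cvtColor(p,cv2.COLOR_RGB2HSV)
    m=np.zeros(d.shape,bool); x0,y0,x1,y1=box; m[y0:y1,x0:x1]=1
    P=cloud(n,m&(hsv[...,0]>110)&(hsv[...,1]>150),d);P=P[(P[:,2]>.075)&(P[:,2]<.095)]; print(len(P),P[:,:2].min(0),P[:,:2].max(0))
p0=[.5730,.0768,.025]
print("tgt",bpos(.0977))
for yaw in(-60,-75,-90): print(plan(p0,toolR(-7.7),[.506,-.3087,.15],toolR(yaw)))
E
```

```text
100 [ 0.35634136 -0.3726021 ] [ 0.41650611 -0.31923047]
116 [ 0.35690768 -0.37826966] [ 0.41102191 -0.32092552]
tgt [0.57645665 0.10012362]
(array([-39.1 ,  -1.47, -12.5 ]), array([ 0. ,  0. , 52.3]))
(array([-39.1 ,  -1.47, -12.5 ]), array([ 0. ,  0. , 67.3]))
(array([-39.1 ,  -1.47, -12.5 ]), array([ 0. ,  0. , 82.3]))
```

Emit:
drive_tool(targets=[0, 0, -2, 0, 0, 0, 0, 0, -5, 0, 0, 5, -2.5, 0, -8, 0, 0, 11, -6, -0.1, -10.5, 0, 0, 17, -9.7, -0.3, -12, 0, 0, 24, -13.4, -0.4, -12.5, 0, 0, 31, -17, -0.6, -12.5, 0, 0, 38, -20.7, -0.7, -12.5, 0, 0, 45, -24.4, -0.9, -12.5, 0, 0, 52, -28, -1, -12.5, 0, 0, 59, -31, -1.2, -12.5, 0, 0, 65, -33, -1.2, -12.5, 0, 0, 70], grip=-1)

```text
time: 11.82
position: [0.516, -0.2513, 0.1493]
tool_rot: [0.995, 0.104, 0.0, 0.0]
ft_force: [0.3, 0.2, 0.2]
grip_width: 0.0726
```

```bash
python3 - <<'E'
from h import *
p=np.array([.5730,.0768,.025])+toolR(-7.7).apply([-.33,-.012,-.125]); print(p, robot.get_obs()["position"])
print(plan(p,toolR(-77.7),[.506,-.3087,.15],toolR(-87.7)))
E
```

```text
[ 0.51689276 -0.24861662  0.15      ] [ 0.5159994  -0.25130926  0.14932903]
(array([-2.34,  5.64,  0.  ]), array([ 0.,  0., 10.]))
```

Emit:
drive_tool(targets=[-0.8, 2, 0, 0, 0, 4, -1.7, 4, 0, 0, 0, 8, -2.3, 5.6, 0, 0, 0, 10, -2.3, 5.6, 0, 0, 0, 10, -2.3, 5.6, 0, 0, 0, 10, -2.3, 5.6, 0, 0, 0, 10])

```text
time: 12.32
position: [0.506, -0.3069, 0.1492]
tool_rot: [1.0, 0.021, -0.0, -0.001]
ft_force: [0.4, 0.2, 0.0]
grip_width: 0.0867
```

```bash
python3 - <<'E'
from h import *
o=robot.get_obs(); p,d=robot.camera("wrist"); cv2.imwrite("pics/w1.png",p[:,:,::-1])
c=robot.calibration("wrist"); H=c["hand_eye"]; R=Ro.from_quat(o["tool_rot"])
print(o["position"],o["grip_width"])
hsv=cv2.cvtColor(p,cv2.COLOR_RGB2HSV)
v,u=np.nonzero((d>0)); 
un=cv2.undistortPoints(np.c_[u,v].astype(float).reshape(-1,1,2),c["mtx"],c["distortion"]).reshape(-1,2)
P=np.c_[un,np.ones(len(un))]*d[v,u][:,None]; T=P@H[:3,:3].T+H[:3,3]; W=R.apply(T)+o["position"]
s=(W[:,2]>.08)&(W[:,2]<.09)&(hsv[v,u,1]<110)&(np.hypot(W[:,0]-.506,W[:,1]+.309)<.05); Q=W[s]
print(len(Q),Q.min(0),Q.max(0),cv2.minEnclosingCircle(Q[:,:2].astype(np.float32)*1000))
E
```

```text
[ 0.50595568 -0.30692168  0.1492028 ] 0.08671777044257444
2589 [ 0.47595127 -0.33827327  0.0800135 ] [ 0.5357622  -0.27959845  0.08702508] ((505.84185791015625, -309.15765380859375), 29.95405387878418)
```

View pics/w1.png

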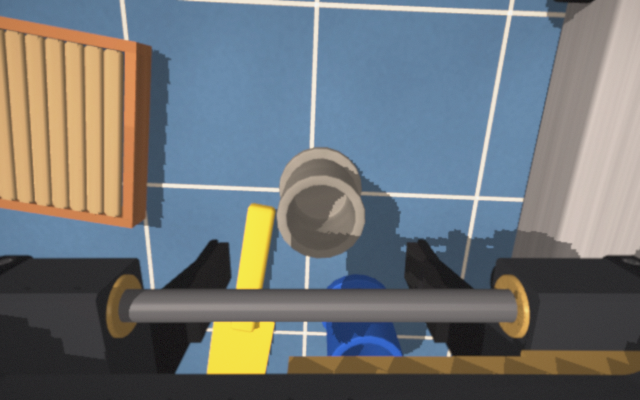

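The wrist view shows the grey mortar centred between the open fingers at about (322,215), with the blue cup behind and the scraper handle to the left. The rim fit gives (0.5058, -0.3092). Descending.

Emit:
drive_tool(targets=[0, 0, 2, 0, 0, 0, 0, 0, 4, 0, 0, 0, 0, 0, 6, 0, 0, 0, 0, 0, 8, 0, 0, 0, 0, 0, 10, 0, 0, 0, 0, 0, 11.3, 0, 0, 0, 0, 0, 11.9, 0, 0, 0, 0, 0, 11.9, 0, 0, 0, 0, 0, 11.9, 0, 0, 0])

```text
time: 13.12
position: [0.5065, -0.3075, 0.0308]
tool_rot: [1.0, 0.021, -0.0, -0.0]
ft_force: [0.3, 0.1, 0.0]
grip_width: 0.0873
```

Emit:
drive_tool(targets=[0, 0, 0, 0, 0, 0, 0, 0, 0, 0, 0, 0, 0, 0, 0, 0, 0, 0, 0, 0, 0, 0, 0, 0, 0, 0, 0, 0, 0, 0, 0, 0, 0, 0, 0, 0, 0, 0, 0, 0, 0, 0, 0, 0, 0, 0, 0, 0, 0, 0, 0, 0, 0, 0, 0, 0, 0, 0, 0, 0], grip=1, squeeze=30)

```text
time: 13.95
position: [0.5064, -0.3087, 0.0311]
tool_rot: [1.0, 0.02, 0.0, 0.001]
ft_force: [-1.5, -1.4, 6.0]
grip_width: 0.0603
```

Emit:
drive_tool(targets=[0, 0, -0.3, 0, 0, 0, 0, 0, -1, 0, 0, 0, 0, 0, -2, 0, 0, 0, 0, 0, -3.5, 0, 0, 0, 0, 0, -5, 0, 0, 0, 0, 0, -6.5, 0, 0, 0, 0, 0, -8, 0, 0, 0, 0, 0, -9.3, 0, 0, 0, 0, 0, -10, 0, 0, 0, 0, 0, -10, 0, 0, 0, 0, 0, -10, 0, 0, 0, 0, 0, -10, 0, 0, 0])

```text
time: 14.95
position: [0.5054, -0.3074, 0.1296]
tool_rot: [1.0, 0.02, -0.001, -0.001]
ft_force: [-0.1, 0.3, -6.3]
grip_width: 0.0602
```

```bash
python3 - <<'E'
from h import *
o=robot.get_obs();print(o["position"],o["tool_rot"],o["ft_force"],o["grip_width"])
p=np.array([.5063,-.3087,.131]); print(plan(p,toolR(-87.7),[*bpos(.0977),.131],toolR(-97.7)), plan(p,toolR(-87.7),[*bpos(.0977),.131],toolR(-87.7)))
for n in ["side"]:
    a,d=robot.camera(n); cv2.imwrite("pics/side2.png",a[:,:,::-1])
E
```

```text
[ 0.50536593 -0.30736166  0.12962949] [ 9.99794863e-01  2.02168747e-02 -8.80690817e-04 -8.56443728e-04] [-0.06268959  0.31513249 -6.34139977] 0.06021327097544306
(array([  8.65, -40.57,   0.  ]), array([ 0.,  0., 10.])) (array([  8.65, -40.57,   0.  ]), array([0., 0., 0.]))
```

View pics/side2.png

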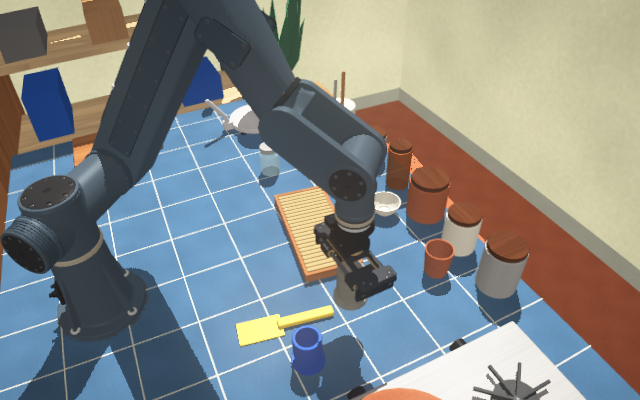

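The side view shows the mortar held upright under the gripper at (350,295), with the other things undisturbed. Carrying it over the board.

Emit:
drive_tool(targets=[0.2, -0.8, 0, 0, 0, 0, 0.5, -2.2, 0, 0, 0, 0, 0.9, -4.2, 0, 0, 0, 0, 1.4, -6.5, 0, 0, 0, 0, 1.9, -9, 0, 0, 0, 0, 2.5, -11.5, 0, 0, 0, 0, 3, -14, 0, 0, 0, 0, 3.5, -16.5, 0, 0, 0, 0, 4.1, -19, 0, 0, 0, 0, 4.6, -21.5, 0, 0, 0, 0, 5.1, -24, 0, 0, 0, 0, 5.6, -26.5, 0, 0, 0, 0])

```text
time: 16.0
position: [0.5506, -0.0382, 0.1302]
tool_rot: [1.0, 0.021, -0.001, -0.001]
ft_force: [-0.0, 0.2, -7.0]
grip_width: 0.0602
```

Emit:
drive_tool(targets=[0.5, -2.5, 0, 0, 0, 0, 1.1, -5, 0, 0, 0, 0, 1.6, -7.5, 0, 0, 0, 0, 2.1, -10, 0, 0, 0, 0, 2.6, -12, 0, 0, 0, 0, 2.9, -13.4, 0, 0, 0, 0, 3.05, -14, 0, 0, 0, 0, 3.05, -14.1, 0, 0, 0, 0, 3.05, -14.1, 0, 0, 0, 0, 3.05, -14.1, 0, 0, 0, 0])

```text
time: 16.83
position: [0.5758, 0.1001, 0.1304]
tool_rot: [1.0, 0.02, -0.0, 0.0]
ft_force: [-0.3, 0.1, -5.6]
grip_width: 0.0602
```

```bash
python3 - <<'E'
from h import *
a,d=robot.camera("side"); cv2.imwrite("pics/side3.png",cv2.resize(a[110:300,240:440,::-1],(600,570)))
o=robot.get_obs();print(o["position"],o["tool_rot"],o["ft_force"],o["grip_width"])
e=o["position"][:2]-BC; print(e@BX,e@BY, plan(o["position"],toolR(-87.7),[*bpos(.0977),.131],toolR(-87.7)))
E
```

```text
[0.57586924 0.09988775 0.13039937] [ 9.99808527e-01  1.95630788e-02 -3.86409392e-04  2.15298903e-04] [-0.32388534 -0.35693316 -6.92707488] 0.06005498236237823
-0.000550626092404919 0.09738774392592472 (array([ 0.06, -0.02, -0.06]), array([0., 0., 0.]))
```

View pics/side3.png

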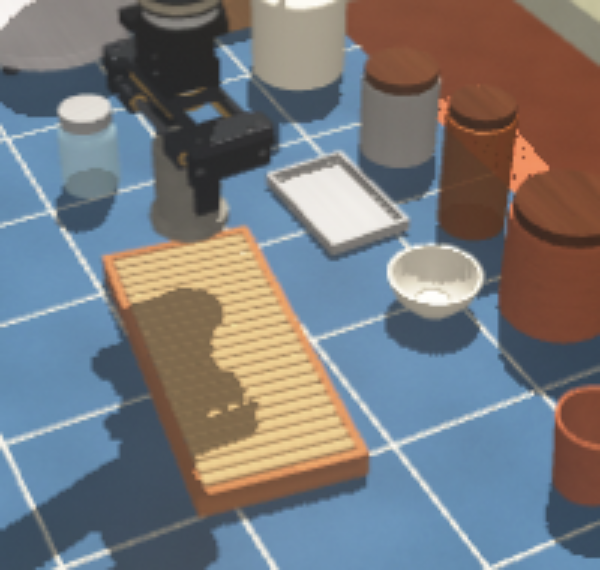

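The mortar is held above the board's +y end, upright and clear of the jar. Lowering, with the last part in small steps.

Emit:
drive_tool(targets=[0.05, 0, 1, 0, 0, 0, 0.05, 0, 2.3, 0, 0, 0, 0.05, 0, 3.6, 0, 0, 0, 0.05, 0, 4.9, 0, 0, 0, 0.05, 0, 5.9, 0, 0, 0, 0.05, 0, 6.5, 0, 0, 0, 0.05, 0, 6.8, 0, 0, 0, 0.05, 0, 6.9, 0, 0, 0, 0.05, 0, 6.9, 0, 0, 0, 0.05, 0, 6.9, 0, 0, 0])

```text
time: 17.72
position: [0.5773, 0.101, 0.0621]
tool_rot: [1.0, 0.02, 0.001, 0.0]
ft_force: [0.3, 0.9, -6.0]
grip_width: 0.0597
```

Emit:
drive_tool(targets=[0, 0, 0.05, 0, 0, 0, 0, 0, 0.1, 0, 0, 0, 0, 0, 0.15, 0, 0, 0, 0, 0, 0.2, 0, 0, 0, 0, 0, 0.2, 0, 0, 0, 0, 0, 0.2, 0, 0, 0])

```text
time: 18.22
position: [0.5767, 0.1011, 0.0596]
tool_rot: [1.0, 0.02, 0.0, 0.0]
ft_force: [0.2, 0.7, -6.1]
grip_width: 0.0598
```

Emit:
drive_tool(targets=[0, 0, 0.03, 0, 0, 0, 0, 0, 0.07, 0, 0, 0, 0, 0, 0.1, 0, 0, 0, 0, 0, 0.1, 0, 0, 0, 0, 0, 0.1, 0, 0, 0])

```text
time: 18.63
position: [0.5767, 0.101, 0.0585]
tool_rot: [1.0, 0.02, -0.0, 0.0]
ft_force: [-0.4, -0.5, -6.8]
grip_width: 0.0601
```

Emit:
drive_tool(targets=[0, 0.07, 0, 0, 0, 0, 0, 0.07, 0.05, 0, 0, 0, 0, 0.07, 0.1, 0, 0, 0, 0, 0.07, 0.1, 0, 0, 0, 0, 0.07, 0.1, 0, 0, 0])

```text
time: 19.05
position: [0.5768, 0.1003, 0.0576]
tool_rot: [1.0, 0.02, 0.0, 0.0]
ft_force: [-0.8, -0.1, -5.0]
grip_width: 0.0601
```

Emit:
drive_tool(targets=[0, 0, 0.02, 0, 0, 0, 0, 0, 0.05, 0, 0, 0, 0, 0, 0.05, 0, 0, 0, 0, 0, 0.05, 0, 0, 0])

```text
time: 19.38
position: [0.5768, 0.1003, 0.0571]
tool_rot: [1.0, 0.02, 0.0, 0.0]
ft_force: [0.3, -0.6, -4.6]
grip_width: 0.0605
```

Emit:
drive_tool(targets=[0, 0, 0.02, 0, 0, 0, 0, 0, 0.05, 0, 0, 0, 0, 0, 0.05, 0, 0, 0, 0, 0, 0.05, 0, 0, 0])

```text
time: 19.72
position: [0.5768, 0.1003, 0.0571]
tool_rot: [1.0, 0.02, 0.0, 0.0]
ft_force: [-1.4, -0.5, 1.4]
grip_width: 0.0606
```

Firm contact: z stopped at 0.0571 and the load was taken over at once. Releasing.

Emit:
drive_tool(targets=[0, 0, 0, 0, 0, 0, 0, 0, 0, 0, 0, 0, 0, 0, 0, 0, 0, 0, 0, 0, 0, 0, 0, 0, 0, 0, 0, 0, 0, 0, 0, 0, 0, 0, 0, 0, 0, 0, 0, 0, 0, 0, 0, 0, 0, 0, 0, 0], grip=-1)

```text
time: 20.38
position: [0.5767, 0.1004, 0.0565]
tool_rot: [1.0, 0.02, 0.0, -0.0]
ft_force: [-0.1, -0.5, 0.4]
grip_width: 0.0864
```

```bash
python3 - <<'E'
from h import *
o=robot.get_obs();print(o["position"],o["tool_rot"],o["ft_force"],o["grip_width"])
a,d=robot.camera("side"); cv2.imwrite("pics/side4.png",cv2.resize(a[110:300,240:440,::-1],(600,570)))
E
```

```text
[0.57672281 0.10037731 0.05650431] [ 9.99795997e-01  2.01981026e-02  9.14585036e-06 -1.41826666e-05] [-0.10806562 -0.52101481  0.36606916] 0.0863789176434895
```

View pics/side4.png

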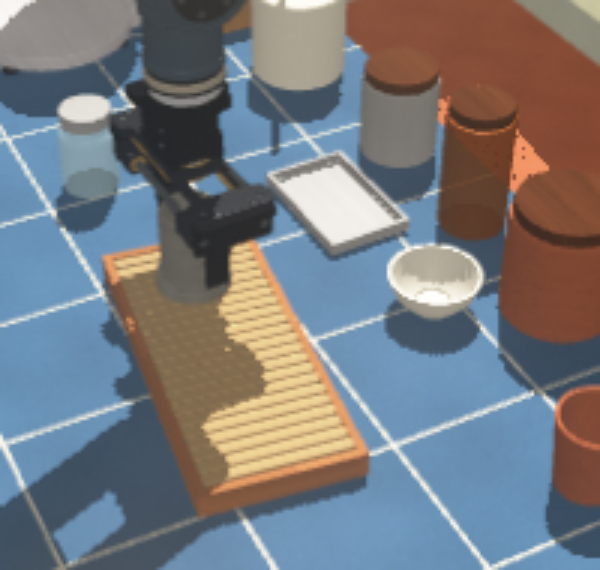

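The mortar stands upright on the board at about (195,255) in the crop and the fingers are open. Raising straight up, then checking.

Emit:
drive_tool(targets=[0, 0, -0.7, 0, 0, 0, 0, 0, -2, 0, 0, 0, 0, 0, -4, 0, 0, 0, 0, 0, -6, 0, 0, 0, 0, 0, -8, 0, 0, 0, 0, 0, -10, 0, 0, 0, 0, 0, -12, 0, 0, 0, 0, 0, -14, 0, 0, 0, 0, 0, -15, 0, 0, 0, 0, 0, -15, 0, 0, 0, 0, 0, -15, 0, 0, 0])

```text
time: 21.35
position: [0.5767, 0.1004, 0.2068]
tool_rot: [1.0, 0.02, 0.0, 0.0]
ft_force: [-0.3, -0.4, -0.1]
grip_width: 0.087
```

```bash
python3 - <<'E'
from h import *
for k in range(1):
    o=robot.get_obs(); p,d=robot.camera("wrist"); cv2.imwrite("pics/w2.png",p[:,:,::-1])
    c=robot.calibration("wrist"); H=c["hand_eye"]; R=Ro.from_quat(o["tool_rot"]); hsv=cv2.cvtColor(p,cv2.COLOR_RGB2HSV)
    v,u=np.nonzero(d>0); un=cv2.undistortPoints(np.c_[u,v].astype(float).reshape(-1,1,2),c["mtx"],c["distortion"]).reshape(-1,2)
    W=R.apply((np.c_[un,np.ones(len(un))]*d[v,u][:,None])@H[:3,:3].T+H[:3,3])+o["position"]
    s=(W[:,2]>.104)&(W[:,2]<.12)&(np.hypot(*(W[:,:2]-[.5767,.1004]).T)<.045); Q=W[s]
    ce=np.array(cv2.minEnclosingCircle(Q[:,:2].astype(np.float32)*1000)[0])/1000; e=ce-BC
    A=np.c_[Q[:,:2]-ce,np.ones(len(Q))]; f=np.linalg.lstsq(A,Q[:,2],rcond=None)[0]
    print(o["position"],len(Q),"centre",ce,"board xy",e@BX,e@BY,"rim z,tilt",f, "slats z",np.median(W[(np.abs((W[:,:2]-BC)@BX)<.05)&(np.abs((W[:,:2]-BC)@BY-.03)<.02),2]))
a,d=robot.camera("side"); cv2.imwrite("pics/side5.png",a[:,:,::-1])
E
```

```text
[0.57665083 0.10035685 0.20683715] 2138 centre [0.57618512 0.10029276] board xy -0.0002917009568354535 0.09783132801712506 rim z,tilt [ 4.41513859e-03 -6.06431128e-05  1.10068232e-01] slats z 0.2994657338772972
```

View pics/w2.png

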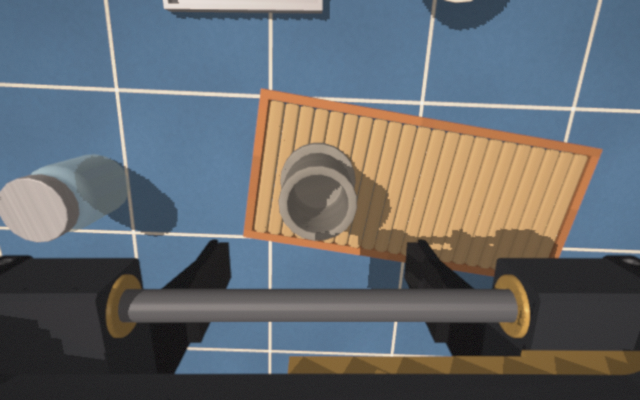

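View pics/side5.png

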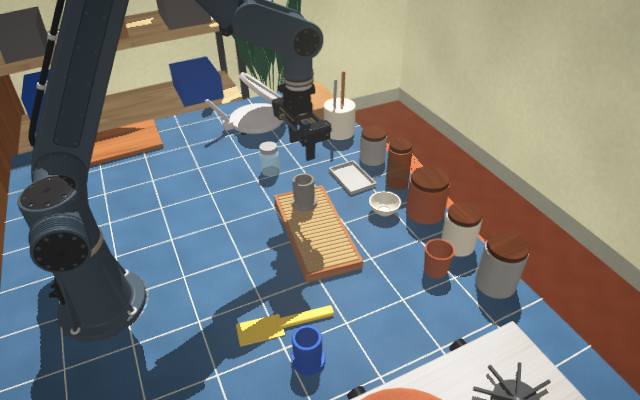

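Both views show the mortar upright on the board, centred across its width (wrist about (318,190), side (304,192)), with the bystanders in place. The rim is at z≈0.110, tilt ≈0.004 rad, and board x,y ≈ (0, 98) mm. Handing in.

```bash
python3 -c "
from rig import robot
print(robot.get_obs()['time'],robot.hand_in())"
```

```text
the job is handed in; nothing more can be done
21.45 None
```

The mortar is standing released on the board over the crosspiece, and I handed the job in at 21.5 s. The hand-in reports no verdict.

- **Finding the crosspiece:** I pressed with closed fingertips at eight places along the board. It was firm at y = 78, 85, 100, 110 and 118 mm. It gave at 70, 74, 121 and 124 mm. That puts the crosspiece at about +98 mm. The highest reading while pressing was about 21 N.
- **Placing:** I gripped the grey mortar across its wall, lifted it and lowered it in small steps. The board took its weight at once, at full height, and the slats did not sink. I then opened the fingers and raised the gripper 15 cm.
- **Last checks:** The wrist camera put the mortar's axis at board (0, +98) mm. Its rim was at z of about 0.110 m, against about 0.111 m expected, and it leaned about 0.004 rad. The other things looked unmoved in the pictures, but I did not measure them again.
- **Failed check:** The slat-height reading in that last script came out wrong at 0.299 m, probably because the gripper was in view. I relied on the contact heights felt through the arm instead.

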